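# Lock a car's gear lever in reverse

### The job

A car's gear-shift unit stands on the mat for trying out its gear lock. Without gripping it, push the gear lever with the fingers through the gate all the way into reverse (the right-hand slot, the end nearest the robot, marked with red paint), then push the lock's round plunger on the unit's right-hand side fully in so that its bolt bars the lever there. Use only light finger pressure, leave the other things where they are, and take the hand away at the end.

Things in the scene. Friction and masses are not known exactly. Their poses are not given: they have to be found in the camera images.
- shifter: Car gear-shift unit: aluminium casting on a dark steel base plate 150 (x) x 136 (y) x 8 mm, fixed on the counter's dark mat (4 mm thick). Origin: centre of the plate's underside, on the mat. Own axes: +x forward (away from the robot, as a driver faces), +y left, +z up. 'Unit frame' below means this frame. Over 30 N between the fingers and any part of the unit counts as gripping or forcing it.
- gate: Steel gate plate 120 x 112 mm on top of the unit, axes as the unit, origin at its centre, 132 mm above the unit's origin (top face 135 mm). Neutral channel along y at x = 0; three slots along x at y = 0, +19.5, -19.5 mm, from the channel to x = +33 and -33 mm. All 13.5 mm wide; ribs between slots 6 mm, ends rounded. Reverse: the rear (-x) end of the right (-y) slot, red paint round it.
- lever_pivot (a point): pivot of the lever, at (0, 0, 0.045) m in the unit frame. The lever is a steel rod of 10 mm diameter, running in the gate. It starts anywhere along the middle slot (either gear or between), has no springs and stays where left; moving it takes about 3 N at the knob, more if it rubs. Way to reverse: into the neutral channel, right to the stop, then back to the stop.
- knob (a point): centre of the lever's round black knob at its widest (radius 21.5 mm), 200 mm from the pivot: unit frame x = 0.2 cos(sideways) sin(fore_aft), y = -0.2 sin(sideways), z = 0.045 + 0.2 cos(sideways) cos(fore_aft), in m. The knob's top is 22 mm above this point, its lower end 34 mm below.
- lever_fore_aft (a joint): tilt of the lever forward (+) or back (-) in rad; 0 = neutral channel, stops at +0.29 and -0.29 (fully in gear). Reverse is at -0.29.
- lever_sideways (a joint): tilt of the lever to the right (+, the unit's -y) or left (-) in rad; 0 = middle slot, stops at +0.22 (right-hand slot) and -0.22 (left-hand slot), where the lever is in line with those slots.
- lock_bolt (a joint): travel of the lock's plunger in m: 0 = out (open), 0.024 = fully in. It slides along the unit's +y (leftward), needs 3 to 4 N, no spring, stays where left. Its 10 mm bolt then crosses the reverse slot just in front of the lever: it passes only with the lever fully back in reverse, and if pushed in first it bars the way into reverse.
- lock_head (a point): centre of the outer face of the plunger's round head (26 mm diameter, 13 mm thick, brass middle with key slit), facing the unit's -y; unit frame (-0.0145, -0.151 + travel, 0.144) m. Behind the head, the end of the lock's barrel is at y = -0.112; nothing of the unit lies under or beyond the head.
- oil_bottle: bystander: white plastic oil bottle 44 mm in diameter, 136 mm tall, standing loose on the mat left of the unit. Origin: centre of its base.
- brass_cylinder: bystander: loose brass-coloured lock cylinder 33 mm in diameter, 31 mm tall, standing on the mat left of the unit. Origin: centre of its base.
- hex_keys: bystander: folding hex key set with green body, 90 x 28 x 20 mm, lying loose on the counter right of the mat. Origin: centre of its underside.

How it is judged:
By the outcome, as a careful person would: the job done as asked, in the order asked, and still so for the second after the job is handed in, with the robot touching nothing.
It also fails if it takes over 58 s, if anything falls off the work surface, if the arm or the gripper's body presses on something with over 40 N, if the wrist force passes 120 N, or if a joint passes its speed limit or range.

### The arm

A 6-joint arm with a two-finger parallel gripper is mounted at the origin on a cart in front of the work surface, level with it; the furniture and walls round the work are solid. World frame = base frame: x ahead of the robot, y to its left, z up, the work surface at z = 0. Lengths are in m, angles in rad, forces in N, time in s.
With the tool pointing down it reaches from about 0.35 to 0.975 m from the base axis. Payload 4.9 kg.
Tool frame: the origin (TCP) lies midway between the tips of the shut fingers; the grasp point (between the pads) lies 19 mm behind it; z points along the fingers, y is the line along which they close (so a half turn about z gives the same grasp; the last joint's range is limited). The gripper opens to 85 mm and grips with 20 to 120 N. Pads are 22 mm wide; open, the fingers measure 114 mm over their backs; the gripper's body (76 mm by 85 mm) begins 54 mm behind the grasp point. The pads swing forward as they close: fully open they stand 13 mm farther back than shut.
Start: joints at [-1.242, 0.053, 1.613, -0, 1.476, -0.119], TCP at [0.271, -0.563, 0.231] pointing down, gripper open.
Joint ranges: [-3.01, 3.01], [-1.01, 2.22], [0.06, 2.58], [-1.02, 4.17], [0.09, 2.62], [-3.14, 3.14]. Speed limits (rad/s): [2.57, 2.57, 3.14, 3.14, 3.14, 3.14].

### API

Orientations are given as a unit quaternion [x, y, z, w].
In Python, from plant import robot gives the robot as it stands.
- The arm moves only by the tool move_arm, never from a script. Its argument "increments" is a list of rows, each an object with "angular": the turn, a rotation vector about the world's x, y, z in degrees, a list of three; "linear": the shift along the world's x, y, z in m, a list of three; "grip": the opening, from 0 (shut) to 1 (fully open). A call has exactly 5 rows; each row shifts and turns the commanded pose from where the row before left it; what a row does not reach is not made up. A row lasts 1/8 s, in which the tool goes at most 62.5 mm and 10.7 degrees, less where a joint would pass 70% of its speed; a pose out of reach is approached as far as the arm can. A call with a gripper value outside its range is refused whole. The fingers move at their own pace and stop on an object; the grip force is fixed at half the most. Time passes only in rows, so rows that do not move let the fingers close, or fill a call up. It gives the time, the measured TCP pose, the force, the opening and the grip force at its end, in the units of the state.
- robot.observe(): the state, without advancing time (a new reading comes with each control period).
- robot.get_image(name): name is "scene" or "top" or "wrist"; returns a dict with "color" (384x512x3 uint8, red, green, blue), "z_map" (384x512 float32, m along the optical axis (not along the pixel's ray), 0 where there is no reading), "fx", "fy", "cx", "cy" (pixels), "view" (4x4, takes a point from world to camera coordinates). Camera axes: x right, y down, z forward; pixel columns grow to the right and rows downward; lengths in m; the calibration is good to about 2 mm. A picture is of the moment at which its call begins.
- robot.hand_in(): hands the job in; it is judged then, once.
Trained networks look in a picture, given as the dict that the camera call returned (one of the last four; its "shot" number tells which), for a name from the list of things; names that differ only in an ending like _2 or _b are one class to them, and where a whole thing is asked for, a point or a joint stands for the part that bears it (a point fixed in the world has none). Each returns a list of dicts, best first, with "p" (0 to 1); they miss things now and then, are a little off and sometimes report something else, mostly with a low value. They report only what shows in the picture. A call takes as long as a camera call.
- robot.silhouettes(label, picture): "region" (384x512 bool, what is visible of it) and "bbox" ([left, top, right, bottom] in pixels, round what is visible of it).
The state is a dict: "t": time; "joint_positions": joint angles; "joint_vel": joint speeds; "effort": joint torques, N m; "position": TCP position; "tcp_rot": TCP orientation; "ft_force": force on the tool from outside, world axes, zero at the start; "moment": the same for the moment, N m; "finger_gap": opening from 0.0 (shut) to 1.0 (fully open); "grip_force": force on a finger pad.
Only numpy, scipy, OpenCV 4.12 (cv2) and the standard library are available. Lean on these libraries where they do the work, as an engineer would, in place of code of your own. Each camera call takes 0.05 s, during which the arm holds its last target. There are 200 camera calls.

## Working session

There is one attempt and no reset: what is moved stays moved. The work goes in short steps, Python scripts to look and compute and a tool call to move; the robot and the scene stay as the last step left them, time stands still between calls to the robot, and variables do not carry over. Pictures are saved under pics/ and viewed, at most 10 in all, crops included, and the job is handed in when it is done.

Besides the shell and the picture viewer there is one more tool, called after "Request:" as a command line: name --argument value ..., lists and objects as JSON in quotes. move_arm: Moves the arm, as the interface text tells. Its arguments: {"type":"object","properties":{"increments":{"type":"array"}},"required":["increments"]}

```bash
mkdir -p pics; cat > h.py <<'E'
import numpy as np, cv2
from plant import robot
def pts(im, mask):
    v,u=np.nonzero(mask & (im["z_map"]>0)); z=im["z_map"][v,u]
    c=np.stack([(u-im["cx"])/im["fx"]*z,(v-im["cy"])/im["fy"]*z,z,np.ones_like(z)])
    return (np.linalg.inv(im["view"])@c)[:3].T
def proj(im,p):
    c=im["view"]@np.append(p,1); return im["fx"]*c[0]/c[2]+im["cx"], im["fy"]*c[1]/c[2]+im["cy"]
E
python3 - <<'E'
from h import *
ims=[]
for n in("top","scene"):
    im=robot.get_image(n); ims.append(im["color"][:,:,::-1])
    for l in("shifter","gate","knob","lock_head","oil_bottle","brass_cylinder","hex_keys"):
        for d in robot.silhouettes(l,im)[:2]:
            P=pts(im,d["region"])
            if len(P): print(n,l,round(d["p"],2),d["bbox"],len(P),"med",np.median(P,0).round(3),"lo",np.percentile(P,2,axis=0).round(3),"hi",np.percentile(P,98,axis=0).round(3))
cv2.imwrite("pics/a.png",cv2.resize(np.vstack(ims),(450,600) if 0 else (400,600)))
cv2.imwrite("pics/top.png",ims[0]); cv2.imwrite("pics/scene.png",ims[1])
E
```

```text
top shifter 0.63 [198.7, 176.3, 280.4, 222.2] 2401 med [0.494 0.136 0.139] lo [0.443 0.02  0.007] hi [0.548 0.217 0.272]
top gate 0.57 [201.7, 175.3, 245.8, 210.3] 942 med [0.487 0.158 0.14 ] lo [0.457 0.096 0.132] hi [0.546 0.205 0.147]
top knob 0.6 [238.1, 181.8, 281.3, 193.3] 105 med [0.504 0.021 0.155] lo [0.496 0.002 0.144] hi [0.517 0.114 0.164]
top knob 0.52 [216.5, 172.6, 232.0, 187.3] 173 med [0.509 0.148 0.27 ] lo [0.493 0.131 0.264] hi [0.524 0.165 0.275]
top oil_bottle 0.46 [170.5, 174.1, 186.3, 191.1] 196 med [0.541 0.272 0.103] lo [0.39  0.152 0.014] hi [0.56  0.296 1.006]
top brass_cylinder 0.54 [179.9, 203.2, 189.9, 217.6] 115 med [0.47  0.273 0.035] lo [0.456 0.259 0.002] hi [0.49  0.289 0.041]
top brass_cylinder 0.49 [173.7, 175.1, 189.9, 189.0] 132 med [0.54  0.272 0.105] lo [0.535 0.259 0.035] hi [0.554 0.289 0.146]
top hex_keys 0.76 [299.4, 195.2, 314.2, 224.9] 298 med [ 0.461 -0.08   0.018] lo [ 0.42  -0.095  0.008] hi [ 0.504 -0.067  0.026]
scene shifter 0.83 [212.1, 145.2, 288.8, 260.9] 4805 med [0.495 0.174 0.114] lo [0.445 0.059 0.008] hi [0.571 0.222 0.264]
scene gate 0.78 [215.5, 178.6, 280.1, 217.2] 1038 med [0.503 0.162 0.138] lo [0.455 0.1   0.132] hi [0.572 0.207 0.141]
scene knob 0.63 [244.6, 147.3, 260.4, 198.5] 488 med [0.508 0.154 0.242] lo [ 0.491 -0.084  0.004] hi [0.694 0.169 0.27 ]
scene lock_head 0.5 [260.2, 165.2, 291.7, 188.8] 121 med [0.501 0.014 0.15 ] lo [ 0.493 -0.197  0.   ] hi [0.65  0.117 0.161]
scene oil_bottle 0.91 [195.0, 206.2, 213.4, 262.5] 915 med [0.544 0.293 0.086] lo [0.534 0.268 0.005] hi [0.57  0.304 0.141]
scene hex_keys 0.75 [298.5, 193.8, 329.8, 207.5] 251 med [ 0.46  -0.073  0.015] lo [ 0.417 -0.091  0.003] hi [ 0.502 -0.063  0.021]
```

View pics/top.png

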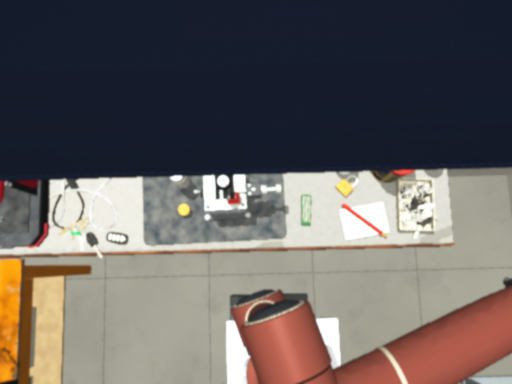

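View pics/scene.png

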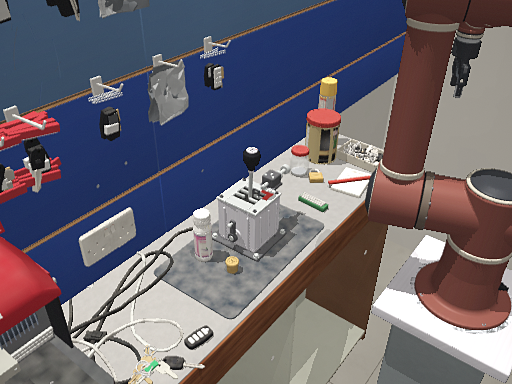

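The pictures show the unit at about (222,192) in top, with the plunger to its right near (270,188). The wall is just behind it. The knob is at (252,157) in scene.

```bash
python3 - <<'E'
from h import *
from scipy.optimize import least_squares
A=[];M=np.ones((384,512),bool)
for n in("top","scene"):
    im=robot.get_image(n); A.append(pts(im,M))
for P,n in zip(A,("top","scene")):
    Q=P[(abs(P[:,0]-.5)<.1)&(abs(P[:,1]-.15)<.085)]
    G=Q[(Q[:,2]>.133)&(Q[:,2]<.145)]
    print(n,len(G),cv2.minAreaRect(G[:,:2].astype(np.float32)),np.median(G[:,2]))
    K=Q[(Q[:,2]>.232)]; 
    r=least_squares(lambda c:np.linalg.norm(K-c,axis=1)-.0215,[.509,.148,.249],loss="soft_l1",f_scale=.002); print("knob",r.x,len(K),K[:,2].max(), np.abs(r.fun).mean())
    B=Q[(Q[:,2]>.007)&(Q[:,2]<.017)]; print("base",len(B),cv2.minAreaRect(B[:,:2].astype(np.float32)) if len(B) else "")
    L=P[(abs(P[:,0]-.5)<.05)&(P[:,1]<.06)&(P[:,1]>-.03)&(P[:,2]>.1)&(P[:,2]<.18)]
    if len(L): print("lock",len(L),np.percentile(L,[1,50,99],axis=0).round(4).tolist())
    W=P[(abs(P[:,1]-.1)<.15)&(P[:,2]>.2)&(P[:,2]<.5)&(P[:,0]>.55)]; print("wall",len(W),np.percentile(W[:,0],[0,5,50]) if len(W) else "")
P=A[1]
W=P[(abs(P[:,1]-.1)<.2)&(P[:,0]>.56)&(P[:,2]>.02)&(P[:,0]<.9)]
for z in np.arange(.0,.6,.1):
    w=W[(W[:,2]>z)&(W[:,2]<z+.1)]
    if len(w): print(z,np.percentile(w[:,0],[1,10,50,90]).round(3))
E
```

```text
top 986 ((0.5033556222915649, 0.136582612991333), (0.09406206011772156, 0.1397736519575119), 1.7223865985870361) 0.14000563304707658
knob [0.51109978 0.1486033  0.25279727] 219 0.27659520650277414 0.0014100181570017827
base 651 ((0.48501721024513245, 0.1500949263572693), (0.17017681896686554, 0.1698201298713684), 0.10060158371925354)
lock 168 [[0.4844, 0.0023, 0.1364], [0.504, 0.0395, 0.1589], [0.5193, 0.0587, 0.1711]]
wall 0 
scene 1162 ((0.5162469148635864, 0.13903138041496277), (0.1228528618812561, 0.14348596334457397), 1.7587487697601318) 0.13770678259470626
knob [0.51060236 0.14875485 0.25010633] 287 0.27198673529410367 0.001234484825600473
base 621 ((0.4942682683467865, 0.14509032666683197), (0.15617701411247253, 0.18745364248752594), 89.44804382324219)
lock 126 [[0.4838, -0.0007, 0.1336], [0.5003, 0.0152, 0.1529], [0.5184, 0.0596, 0.1669]]
wall 8893 [0.6179772  0.65766233 0.69395672]
0.0 [0.563 0.691 0.694 0.696]
0.1 [0.562 0.691 0.694 0.696]
0.2 [0.691 0.692 0.694 0.696]
0.30000000000000004 [0.655 0.66  0.693 0.696]
0.4 [0.645 0.659 0.693 0.696]
0.5 [0.69  0.692 0.694 0.696]
```

Request:
move_arm --increments '[{"angular":[0,0,0],"linear":[0,0.02,0.055],"grip":0},{"angular":[0,0,0],"linear":[0.01,0.04,0.045],"grip":0},{"angular":[0,0,0],"linear":[0.015,0.05,0.03],"grip":0},{"angular":[0,0,0],"linear":[0.015,0.05,0.03],"grip":0},{"angular":[0,0,0],"linear":[0.015,0.05,0.03],"grip":0}]'

```text
t: 1.52
position: [0.3257, -0.3517, 0.4225]
tcp_rot: [0.975, 0.222, 0.0, 0.0]
ft_force: [0.9, -0.3, -0.1]
finger_gap: 0.001
grip_force: 0.0
```

Request:
move_arm --increments '[{"angular":[0,0,0],"linear":[0.015,0.055,0],"grip":0},{"angular":[0,0,0],"linear":[0.015,0.055,0],"grip":0},{"angular":[0,0,0],"linear":[0.015,0.055,0],"grip":0},{"angular":[0,0,0],"linear":[0.015,0.055,0],"grip":0},{"angular":[0,0,0],"linear":[0.015,0.055,0],"grip":0}]'

```text
t: 2.15
position: [0.4007, -0.0766, 0.4216]
tcp_rot: [0.975, 0.222, 0.001, 0.0]
ft_force: [0.8, -0.5, 0.2]
finger_gap: -0.001
grip_force: 0.0
```

```bash
python3 - <<'E'
from h import *
from scipy.spatial.transform import Rotation as R
s=robot.observe(); print(s["t"],s["position"],R.from_quat(s["tcp_rot"]).as_matrix().round(3).tolist(),s["ft_force"],s["finger_gap"],s["joint_positions"])
im=robot.get_image("wrist"); c=np.linalg.inv(im["view"]); print("cam",c.round(3).tolist())
for p in([.513,.15,.139],[.5,0,.148]): print(proj(im,p))
cv2.imwrite("pics/w1.png",im["color"][:,:,::-1])
E
```

```text
2.15 [ 0.4006533 -0.076563   0.4216049] [[0.902, 0.433, 0.001], [0.433, -0.902, -0.0], [0.001, 0.001, -1.0]] [ 0.77136808 -0.47218346  0.24098498] -0.0009306346967769792 [-3.71803528e-01 -5.14331022e-01  1.78011790e+00  9.04983260e-05
  1.87447021e+00  7.51651448e-01]
cam [[0.432, -0.861, -0.267, 0.468], [-0.902, -0.413, -0.129, -0.044], [0.001, 0.297, -0.955, 0.564], [0.0, 0.0, 0.0, 1.0]]
(np.float64(144.08807283333073), np.float64(12.57011920458362))
(np.float64(238.63616679019208), np.float64(71.95961604615833))
```

Request:
move_arm --increments '[{"angular":[0,0,-5.2],"linear":[0.01,0.035,0],"grip":0},{"angular":[0,0,-5.1],"linear":[0.01,0.045,0],"grip":0},{"angular":[0,0,-5.1],"linear":[0.01,0.045,0],"grip":0},{"angular":[0,0,-5.1],"linear":[0.01,0.05,0],"grip":0},{"angular":[0,0,-5.1],"linear":[0.01,0.05,0],"grip":0}]'

```text
t: 2.82
position: [0.4507, 0.1481, 0.4216]
tcp_rot: [1.0, -0.001, 0.0, 0.0]
ft_force: [0.3, -0.1, -0.2]
finger_gap: 0.006
grip_force: 0.0
```

```bash
python3 - <<'E'
from h import *
s=robot.observe(); print(s["t"],s["position"],s["tcp_rot"])
im=robot.get_image("wrist")
P=pts(im,np.ones((384,512),bool))
Q=P[(abs(P[:,0]-.5)<.1)&(abs(P[:,1]-.15)<.085)]
G=Q[(Q[:,2]>.135)&(Q[:,2]<.143)]
print(len(G),cv2.minAreaRect(G[:,:2].astype(np.float32)),np.median(G[:,2]),np.percentile(G,[.5,99.5],axis=0))
B=Q[(Q[:,2]>.009)&(Q[:,2]<.015)]; print("base",len(B),np.percentile(B,[.5,99.5],axis=0))
L=P[(abs(P[:,0]-.5)<.05)&(P[:,1]<.035)&(P[:,1]>-.03)&(P[:,2]>.1)&(P[:,2]<.18)]
print("lock",len(L),np.percentile(L,[1,50,99],axis=0).round(4).tolist())
print(robot.observe()["position"])
for x,y in((0,0),(-.033,-.0195),(.033,0.0195)): print(proj(im,[.5135+x,.1505+y,.139]))
cv2.imwrite("pics/w2.png",im["color"][:,:,::-1])
E
```

```text
2.825 [0.4507293  0.14806314 0.4215618 ] [ 9.99999405e-01 -9.94856580e-04  4.45188073e-04  4.14164866e-05]
4325 ((0.515461266040802, 0.13621671497821808), (0.1200154647231102, 0.1427302062511444), 1.7996935844421387) 0.13886897876457915 [[0.45510236 0.07529381 0.13668806]
 [0.57454701 0.20741174 0.14263369]]
base 1 [[0.59071662 0.11876537 0.0102053 ]
 [0.59071662 0.11876537 0.0102053 ]]
lock 286 [[0.4934, 0.0022, 0.143], [0.5054, 0.0134, 0.1542], [0.5179, 0.034, 0.1617]]
[0.45083522 0.15275378 0.42078319]
(np.float64(255.1155790381056), np.float64(115.10225091023544))
(np.float64(267.62311533093504), np.float64(136.88443959199898))
(np.float64(241.99580237617562), np.float64(92.25383024432138))
```

View pics/w2.png

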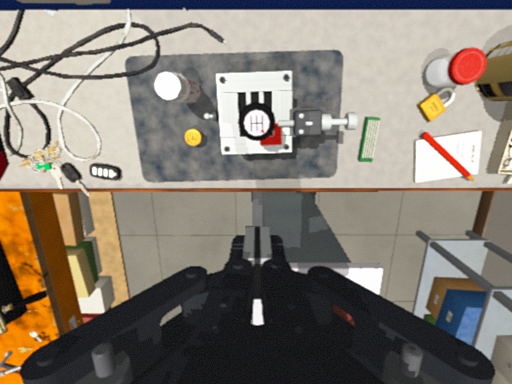

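The wrist picture shows the unit with about 1.8° of yaw: knob at (256,121), red patch at (270,136), plunger head at (351,121). I'll measure the knob against the gate once more in this same view.

```bash
cat >> h.py <<'E'
from scipy.optimize import least_squares
C=np.array([.515,.151]); a=np.radians(1.8); RU=np.array([[np.cos(a),-np.sin(a)],[np.sin(a),np.cos(a)]])
def knob(n):
    im=robot.get_image(n); P=pts(im,np.ones((384,512),bool))
    K=P[(abs(P[:,0]-.5)<.1)&(abs(P[:,1]-.13)<.1)&(P[:,2]>.236)&(P[:,2]<.28)]
    k=im["color"].reshape(-1,3)
    r=least_squares(lambda c:np.linalg.norm(K-c,axis=1)-.0215,np.median(K,0)-[0,0,.015],loss="soft_l1",f_scale=.002)
    u=RU.T@(r.x[:2]-C); print(n,"knob",r.x.round(4),"unit",u.round(4),"fa",round(np.arctan2(u[0],r.x[2]-.049),3),"sw",round(-np.arcsin(u[1]/.2),3),len(K))
    return im,P
E
python3 - <<'E'
from h import *
im,P=knob("wrist"); knob("scene")
Q=P[(abs(P[:,0]-.5)<.1)&(P[:,1]>.11)&(P[:,1]<.23)]
G=Q[(Q[:,2]>.135)&(Q[:,2]<.143)]
U=(G[:,:2]-C)@RU
print(np.percentile(U,[0,.5,1,99,99.5,100],axis=0).round(4).tolist())
print(robot.observe()["position"])
E
```

```text
wrist knob [0.51   0.149  0.2516] unit [-0.0051 -0.0018] fa -0.025 sw 0.009 1144
scene knob [0.5106 0.1485 0.2505] unit [-0.0045 -0.0024] fa -0.022 sw 0.012 277
[[-0.0599, -0.0426], [-0.0593, -0.0415], [-0.0588, -0.0402], [0.0591, 0.0555], [0.0595, 0.0559], [0.0599, 0.0564]]
[0.4505027  0.14825716 0.42095002]
```

Request:
move_arm --increments '[{"angular":[0,0,0],"linear":[-0.002,0.001,-0.05],"grip":0},{"angular":[0,0,0],"linear":[-0.002,0,-0.05],"grip":0},{"angular":[0,0,0],"linear":[-0.002,0,-0.045],"grip":0},{"angular":[0,0,0],"linear":[0,0,-0.037],"grip":0},{"angular":[0,0,0],"linear":[0.01,0,0],"grip":0}]'

```text
t: 3.6
position: [0.4528, 0.1462, 0.236]
tcp_rot: [1.0, -0.0, -0.003, 0.001]
ft_force: [-0.1, 1.0, 0.5]
finger_gap: -0.0
grip_force: 0.0
```

Request:
move_arm --increments '[{"angular":[0,0,0],"linear":[0.008,0,0],"grip":0},{"angular":[0,0,0],"linear":[0.006,0,0],"grip":0},{"angular":[0,0,0],"linear":[0.005,0,0],"grip":0},{"angular":[0,0,0],"linear":[0.003,0,0],"grip":0},{"angular":[0,0,0],"linear":[0.003,0,0],"grip":0}]'

```text
t: 4.22
position: [0.4794, 0.1478, 0.2397]
tcp_rot: [1.0, 0.001, -0.001, -0.0]
ft_force: [-4.2, 0.5, 2.3]
finger_gap: -0.007
grip_force: 1.6
```

```bash
python3 - <<'E'
from h import *
knob("scene"); print(robot.observe()["position"], robot.observe()["ft_force"])
E
```

```text
scene knob [0.4918 0.1485 0.2584] unit [-0.0232 -0.0017] fa -0.11 sw 0.009 340
[0.47958899 0.14776477 0.23959737] [-2.25034863 -0.08131736  1.58717563]
```

Request:
move_arm --increments '[{"angular":[0,0,0],"linear":[0.0015,0,0],"grip":0},{"angular":[0,0,0],"linear":[0.0015,0,0],"grip":0},{"angular":[0,0,0],"linear":[0,0,0],"grip":0},{"angular":[0,0,0],"linear":[-0.02,0,0],"grip":0},{"angular":[0,0,0],"linear":[-0.03,0.02,0],"grip":0}]'

```text
t: 4.9
position: [0.4328, 0.1671, 0.2389]
tcp_rot: [1.0, -0.001, 0.0, 0.0]
ft_force: [-0.1, -1.0, 0.6]
finger_gap: 0.001
grip_force: 0.0
```

Request:
move_arm --increments '[{"angular":[0,0,0],"linear":[0,0.04,0],"grip":0},{"angular":[0,0,0],"linear":[0.01,0.02,0],"grip":0},{"angular":[0,0,0],"linear":[0.03,0,0],"grip":0},{"angular":[0,0,0],"linear":[0.03,0,0],"grip":0},{"angular":[0,0,0],"linear":[0.015,0,0],"grip":0}]'

```text
t: 5.52
position: [0.5188, 0.2275, 0.2388]
tcp_rot: [1.0, 0.0, 0.0, 0.0]
ft_force: [-0.3, -0.0, 0.5]
finger_gap: 0.005
grip_force: 0.0
```

```bash
sed -i 's/abs(P\[:,1\]-.13)<.1)/abs(P[:,1]-KY)<.028)/; s/^def knob(n)/def knob(n,KY=.149)/' h.py; python3 - <<'E'
from h import *
knob("scene"); im,P=knob("wrist"); print(robot.observe()["position"], robot.observe()["ft_force"])
E
```

```text
scene knob [0.515  0.1485 0.2504] unit [-0.     -0.0025] fa -0.0 sw 0.012 279
wrist knob [0.5146 0.1492 0.2516] unit [-0.0004 -0.0018] fa -0.002 sw 0.009 6036
[0.5184375  0.22736582 0.23880391] [-0.16047096  0.19831316  0.38768641]
```

Request:
move_arm --increments '[{"angular":[0,0,0],"linear":[-0.003,-0.02,0],"grip":0},{"angular":[0,0,0],"linear":[0,-0.015,0],"grip":0},{"angular":[0,0,0],"linear":[0,-0.008,0],"grip":0},{"angular":[0,0,0],"linear":[0,-0.007,0],"grip":0},{"angular":[0,0,0],"linear":[0,-0.006,0],"grip":0}]'

```text
t: 6.25
position: [0.5147, 0.1716, 0.2399]
tcp_rot: [1.0, 0.001, 0.0, -0.001]
ft_force: [-0.3, 2.2, 2.3]
finger_gap: -0.0
grip_force: 1.3
```

Request:
move_arm --increments '[{"angular":[0,0,0],"linear":[0,-0.005,0],"grip":0},{"angular":[0,0,0],"linear":[0,-0.005,0],"grip":0},{"angular":[0,0,0],"linear":[0,-0.005,0],"grip":0},{"angular":[0,0,0],"linear":[0,-0.005,0],"grip":0},{"angular":[0,0,0],"linear":[0,-0.003,0],"grip":0}]'

```text
t: 6.88
position: [0.5147, 0.1483, 0.239]
tcp_rot: [1.0, 0.0, -0.0, 0.0]
ft_force: [1.6, 2.3, 0.1]
finger_gap: 0.001
grip_force: 1.1
```

Moving at 2–3 N. I'll continue gently to the side stop.

Request:
move_arm --increments '[{"angular":[0,0,0],"linear":[0.0005,-0.002,0],"grip":0},{"angular":[0,0,0],"linear":[0.0005,-0.001,0],"grip":0},{"angular":[0,0,0],"linear":[0,-0.001,0],"grip":0},{"angular":[0,0,0],"linear":[0,-0.001,0],"grip":0},{"angular":[0,0,0],"linear":[0,0,0],"grip":0}]'

```text
t: 7.5
position: [0.5153, 0.1436, 0.239]
tcp_rot: [1.0, 0.0, -0.0, 0.0]
ft_force: [-0.2, 1.7, -0.6]
finger_gap: 0.002
grip_force: 0.9
```

```bash
python3 - <<'E'
from h import *
knob("wrist",.108);knob("scene",.108); print(robot.observe()["position"], robot.observe()["ft_force"])
E
```

```text
wrist knob [0.516  0.1098 0.2474] unit [-0.0003 -0.0412] fa -0.002 sw 0.208 4472
scene knob [0.5169 0.1092 0.2464] unit [ 0.0006 -0.0418] fa 0.003 sw 0.211 168
[0.51547738 0.14356935 0.23913045] [-0.11526403  1.46155551 -1.6238423 ]
```

Request:
move_arm --increments '[{"angular":[0,0,0],"linear":[0,-0.0015,0],"grip":0},{"angular":[0,0,0],"linear":[0,-0.001,0],"grip":0},{"angular":[0,0,0],"linear":[0,-0.001,0],"grip":0},{"angular":[0,0,0],"linear":[0,-0.0005,0],"grip":0},{"angular":[0,0,0],"linear":[0,0,0],"grip":0}]'

```text
t: 8.22
position: [0.5156, 0.1406, 0.2392]
tcp_rot: [1.0, 0.001, 0.0, -0.001]
ft_force: [-0.3, 6.5, -1.4]
finger_gap: -0.003
grip_force: 3.0
```

Request:
move_arm --increments '[{"angular":[0,0,0],"linear":[0,0.01,0],"grip":0},{"angular":[0,0,0],"linear":[0,0.02,0],"grip":0},{"angular":[0,0,0],"linear":[0,0.02,0],"grip":0},{"angular":[0,0,0],"linear":[0,0,0],"grip":0},{"angular":[0,0,0],"linear":[0,0,0],"grip":0}]'

```text
t: 8.85
position: [0.5156, 0.1899, 0.2392]
tcp_rot: [1.0, 0.001, -0.0, 0.0]
ft_force: [-0.8, -0.2, 0.2]
finger_gap: -0.0
grip_force: 0.0
```

```bash
python3 - <<'E'
from h import *
knob("wrist",.108);im,P=knob("scene",.108); s=robot.observe();print(s["position"],s["joint_positions"])
W=P[(P[:,0]>.6)&(P[:,0]<.685)&(P[:,2]>.15)&(P[:,2]<.75)&(abs(P[:,1]-.1)<.3)]
for y in np.arange(-.2,.4,.04):
    w=W[(W[:,1]>=y)&(W[:,1]<y+.04)]
    if len(w): print(round(y,2),len(w),"x",w[:,0].min().round(3),"z",np.percentile(w[:,2],[1,99]).round(3))
E
```

```text
wrist knob [0.5159 0.1069 0.2468] unit [-0.0005 -0.0441] fa -0.003 sw 0.222 5763
scene knob [0.5167 0.1064 0.2463] unit [ 0.0003 -0.0447] fa 0.001 sw 0.225 239
[0.51561484 0.18941953 0.23925945] [ 2.16742759e-01 -1.32955073e-01  1.77999409e+00 -3.41379218e-04
  1.49465383e+00  1.78674137e+00]
0.08 296 x 0.655 z [0.359 0.451]
0.12 12 x 0.667 z [0.446 0.454]
0.16 10 x 0.657 z [0.352 0.374]
0.2 623 x 0.646 z [0.346 0.464]
0.24 940 x 0.615 z [0.34  0.479]
0.28 610 x 0.654 z [0.348 0.61 ]
0.32 227 x 0.658 z [0.595 0.618]
0.36 342 x 0.654 z [0.368 0.625]
```

Request:
move_arm --increments '[{"angular":[0,0,10],"linear":[0,0,0],"grip":0},{"angular":[0,0,10],"linear":[0,0,0],"grip":0},{"angular":[0,0,10],"linear":[0,0,0],"grip":0},{"angular":[0,0,10],"linear":[0,0,0],"grip":0},{"angular":[0,0,10],"linear":[0,0,0],"grip":0}]'

```text
t: 9.57
position: [0.5157, 0.1891, 0.2393]
tcp_rot: [0.905, 0.425, 0.0, 0.0]
ft_force: [0.0, 0.0, 0.2]
finger_gap: -0.001
grip_force: 0.0
```

Request:
move_arm --increments '[{"angular":[0,0,10],"linear":[0,0,0],"grip":0},{"angular":[0,0,10],"linear":[0,0,0],"grip":0},{"angular":[0,0,10],"linear":[0,0,0],"grip":0},{"angular":[0,0,10],"linear":[0,0,0],"grip":0},{"angular":[0,0,10],"linear":[0,0,0],"grip":0}]'

```text
t: 10.2
position: [0.5157, 0.1891, 0.2393]
tcp_rot: [0.641, 0.768, -0.0, 0.0]
ft_force: [-0.1, 1.1, -0.5]
finger_gap: 0.001
grip_force: 0.0
```

Request:
move_arm --increments '[{"angular":[0,0,10],"linear":[0,0,0],"grip":0},{"angular":[0,0,10],"linear":[0,0,0],"grip":0},{"angular":[0,0,10],"linear":[0,0,0],"grip":0},{"angular":[0,0,10],"linear":[0,0,0],"grip":0},{"angular":[0,0,10],"linear":[0,0,0],"grip":0}]'

```text
t: 10.82
position: [0.5157, 0.1891, 0.2394]
tcp_rot: [0.256, 0.967, -0.0, 0.0]
ft_force: [-1.1, 1.2, 0.2]
finger_gap: -0.001
grip_force: 0.0
```

Request:
move_arm --increments '[{"angular":[0,0,10],"linear":[0,0,0],"grip":0},{"angular":[0,0,10],"linear":[0,0,0],"grip":0},{"angular":[0,0,10],"linear":[0,0,0],"grip":0},{"angular":[0,0,0],"linear":[0,-0.01,0],"grip":0},{"angular":[0,0,0],"linear":[0,-0.005,0],"grip":0}]'

```text
t: 11.45
position: [0.5157, 0.1736, 0.2393]
tcp_rot: [0.001, 1.0, -0.0, 0.0]
ft_force: [-0.9, 0.5, 0.4]
finger_gap: 0.0
grip_force: 0.0
```

Request:
move_arm --increments '[{"angular":[0,0,0],"linear":[0.02,0,0],"grip":0},{"angular":[0,0,0],"linear":[0.026,0,0],"grip":0},{"angular":[0,0,0],"linear":[0,-0.03,0],"grip":0},{"angular":[0,0,0],"linear":[0,-0.026,0],"grip":0},{"angular":[0,0,0],"linear":[0,-0.01,0],"grip":0}]'

```text
t: 12.08
position: [0.5617, 0.1072, 0.2393]
tcp_rot: [0.001, 1.0, 0.0, -0.0]
ft_force: [0.3, 0.5, -0.0]
finger_gap: 0.0
grip_force: 0.0
```

Request:
move_arm --increments '[{"angular":[0,0,0],"linear":[-0.008,0,0],"grip":0},{"angular":[0,0,0],"linear":[-0.007,0,0],"grip":0},{"angular":[0,0,0],"linear":[-0.006,0,0],"grip":0},{"angular":[0,0,0],"linear":[-0.006,0,0],"grip":0},{"angular":[0,0,0],"linear":[-0.006,0,0],"grip":0}]'

```text
t: 12.7
position: [0.5285, 0.1089, 0.2399]
tcp_rot: [-0.001, 1.0, 0.0, 0.001]
ft_force: [2.0, -0.9, 1.4]
finger_gap: 0.001
grip_force: 1.4
```

Request:
move_arm --increments '[{"angular":[0,0,0],"linear":[-0.006,0,-0.002],"grip":0},{"angular":[0,0,0],"linear":[-0.006,0,-0.002],"grip":0},{"angular":[0,0,0],"linear":[-0.006,0,-0.002],"grip":0},{"angular":[0,0,0],"linear":[-0.006,0,-0.002],"grip":0},{"angular":[0,0,0],"linear":[-0.005,0,-0.002],"grip":0}]'

```text
t: 13.32
position: [0.4992, 0.1086, 0.2291]
tcp_rot: [-0.0, 1.0, -0.0, -0.0]
ft_force: [2.6, -0.6, 1.7]
finger_gap: 0.001
grip_force: 1.2
```

Request:
move_arm --increments '[{"angular":[0,0,0],"linear":[-0.003,0,0],"grip":0},{"angular":[0,0,0],"linear":[-0.002,0,0],"grip":0},{"angular":[0,0,0],"linear":[-0.001,0,0],"grip":0},{"angular":[0,0,0],"linear":[-0.001,0,0],"grip":0},{"angular":[0,0,0],"linear":[0,0,0],"grip":0}]'

```text
t: 13.95
position: [0.4927, 0.1087, 0.2291]
tcp_rot: [-0.0, 1.0, 0.0, 0.0]
ft_force: [3.1, 0.1, -3.0]
finger_gap: 0.002
grip_force: 1.7
```

Request:
move_arm --increments '[{"angular":[0,0,0],"linear":[-0.001,0,0],"grip":0},{"angular":[0,0,0],"linear":[-0.001,0,0],"grip":0},{"angular":[0,0,0],"linear":[-0.001,0,0],"grip":0},{"angular":[0,0,0],"linear":[0,0,0],"grip":0},{"angular":[0,0,0],"linear":[0,0,0],"grip":0}]'

```text
t: 14.58
position: [0.4921, 0.1087, 0.2293]
tcp_rot: [-0.0, 1.0, 0.0, 0.004]
ft_force: [13.0, 1.1, -8.2]
finger_gap: -0.001
grip_force: 6.4
```

Request:
move_arm --increments '[{"angular":[0,0,0],"linear":[0.01,0,0],"grip":0},{"angular":[0,0,0],"linear":[0.015,0,0],"grip":0},{"angular":[0,0,0],"linear":[0,0,0.04],"grip":0},{"angular":[0,0,0],"linear":[0,0,0.05],"grip":0},{"angular":[0,0,0],"linear":[0,-0.03,0.02],"grip":0}]'

```text
t: 15.2
position: [0.5159, 0.0794, 0.3435]
tcp_rot: [-0.002, 1.0, 0.0, 0.002]
ft_force: [0.6, -0.3, -0.4]
finger_gap: 0.001
grip_force: 0.0
```

Request:
move_arm --increments '[{"angular":[0,0,0],"linear":[0,-0.05,0],"grip":0},{"angular":[0,0,0],"linear":[-0.009,-0.05,0],"grip":0},{"angular":[0,0,0],"linear":[0,-0.03,0],"grip":0},{"angular":[0,0,0],"linear":[0,0,-0.04],"grip":0},{"angular":[0,0,0],"linear":[0,0,-0.03],"grip":0}]'

```text
t: 15.82
position: [0.5057, -0.052, 0.2682]
tcp_rot: [0.0, 1.0, 0.0, -0.001]
ft_force: [-0.4, 0.7, -0.2]
finger_gap: -0.003
grip_force: 0.0
```

```bash
python3 - <<'E'
from h import *
im,P=knob("scene",.106); s=robot.observe();print(s["position"],s["ft_force"])
cv2.imwrite("pics/s2.png",cv2.resize(im["color"][120:300,180:360,::-1],(590,590),interpolation=cv2.INTER_CUBIC))
E
```

```text
scene knob [0.4603 0.1046 0.2375] unit [-0.0561 -0.0446] fa -0.289 sw 0.225 207
[ 0.50363114 -0.05125946  0.26320737] [-0.90411922  0.31357653 -3.89092809]
```

View pics/s2.png

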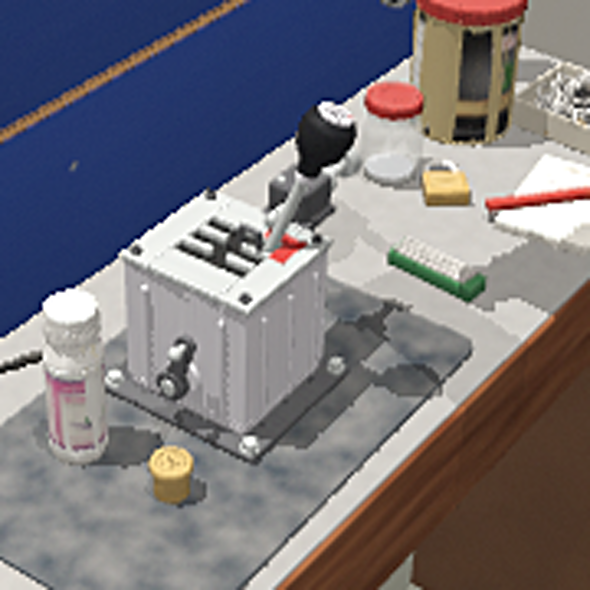

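The crop shows the lever fully back in the right slot by the red paint (290,245), with the other things undisturbed. Now the plunger.

Request:
move_arm --increments '[{"angular":[0,0,0],"linear":[0,0,-0.05],"grip":0},{"angular":[0,0,0],"linear":[0,0,-0.045],"grip":0},{"angular":[0,0,0],"linear":[0,0,-0.028],"grip":0},{"angular":[0,0,0],"linear":[0,0.012,0],"grip":0},{"angular":[0,0,0],"linear":[0,0.01,0],"grip":0}]'

```text
t: 16.5
position: [0.5068, -0.0287, 0.1483]
tcp_rot: [-0.001, 1.0, -0.0, 0.001]
ft_force: [1.0, 0.3, 0.5]
finger_gap: 0.001
grip_force: 0.0
```

Request:
move_arm --increments '[{"angular":[0,0,0],"linear":[0,0.006,0],"grip":0},{"angular":[0,0,0],"linear":[0,0.006,0],"grip":0},{"angular":[0,0,0],"linear":[0,0.005,0],"grip":0},{"angular":[0,0,0],"linear":[0,0.005,0],"grip":0},{"angular":[0,0,0],"linear":[0,0.005,0],"grip":0}]'

```text
t: 17.12
position: [0.5059, -0.0026, 0.1468]
tcp_rot: [-0.0, 1.0, -0.001, 0.0]
ft_force: [-0.3, -3.4, 2.0]
finger_gap: 0.001
grip_force: 1.6
```

Request:
move_arm --increments '[{"angular":[0,0,0],"linear":[0,0.004,0],"grip":0},{"angular":[0,0,0],"linear":[0,0.003,0],"grip":0},{"angular":[0,0,0],"linear":[0,0.002,0],"grip":0},{"angular":[0,0,0],"linear":[0,0.001,0],"grip":0},{"angular":[0,0,0],"linear":[0,0,0],"grip":0}]'

```text
t: 17.75
position: [0.5056, 0.0078, 0.1462]
tcp_rot: [-0.0, 1.0, 0.0, -0.0]
ft_force: [-0.1, -1.9, 1.4]
finger_gap: 0.005
grip_force: 1.2
```

Request:
move_arm --increments '[{"angular":[0,0,0],"linear":[0,0.001,0],"grip":0},{"angular":[0,0,0],"linear":[0,0.001,0],"grip":0},{"angular":[0,0,0],"linear":[0,0.0005,0],"grip":0},{"angular":[0,0,0],"linear":[0,0,0],"grip":0},{"angular":[0,0,0],"linear":[0,0,0],"grip":0}]'

```text
t: 18.38
position: [0.5056, 0.0102, 0.1462]
tcp_rot: [-0.0, 1.0, 0.0, -0.0]
ft_force: [0.1, -2.3, 1.2]
finger_gap: -0.001
grip_force: 1.3
```

Still sliding; continue to a clear stop.

Request:
move_arm --increments '[{"angular":[0,0,0],"linear":[0,0.001,0],"grip":0},{"angular":[0,0,0],"linear":[0,0.001,0],"grip":0},{"angular":[0,0,0],"linear":[0,0.0005,0],"grip":0},{"angular":[0,0,0],"linear":[0,0,0],"grip":0},{"angular":[0,0,0],"linear":[0,0,0],"grip":0}]'

```text
t: 19.0
position: [0.5056, 0.0106, 0.1463]
tcp_rot: [-0.0, 1.0, -0.002, -0.0]
ft_force: [-0.2, -9.4, 2.0]
finger_gap: 0.001
grip_force: 5.0
```

Request:
move_arm --increments '[{"angular":[0,0,0],"linear":[0,-0.015,0],"grip":0},{"angular":[0,0,0],"linear":[0,-0.03,0],"grip":0},{"angular":[0,0,0],"linear":[0,-0.02,0.04],"grip":0},{"angular":[0,0,0],"linear":[0,-0.02,0.055],"grip":0},{"angular":[0,0,0],"linear":[0,-0.02,0.055],"grip":0}]'

```text
t: 19.62
position: [0.5051, -0.0926, 0.297]
tcp_rot: [-0.001, 1.0, 0.001, -0.001]
ft_force: [1.2, 0.3, 0.2]
finger_gap: 0.001
grip_force: 0.0
```

Request:
move_arm --increments '[{"angular":[0,0,0],"linear":[-0.03,-0.03,0.04],"grip":0},{"angular":[0,0,0],"linear":[-0.03,-0.03,0.02],"grip":0},{"angular":[0,0,0],"linear":[-0.02,-0.03,0],"grip":0},{"angular":[0,0,0],"linear":[0,-0.02,0],"grip":0},{"angular":[0,0,0],"linear":[0,0,0],"grip":0}]'

```text
t: 20.25
position: [0.4257, -0.203, 0.3552]
tcp_rot: [0.0, 1.0, 0.001, -0.0]
ft_force: [0.8, 0.0, 0.5]
finger_gap: -0.003
grip_force: 0.0
```

```bash
python3 - <<'E'
from h import *
for n in("scene","top","wrist"):
    im,P=knob(n,.106)
    L=P[(abs(P[:,0]-.505)<.016)&(P[:,1]<.08)&(P[:,1]>-.03)&(P[:,2]>.135)&(P[:,2]<.165)]
    print(n,len(L),np.percentile(L[:,1],[0,1,5]).round(4) if len(L) else "")
    if n=="scene": S=im
s=robot.observe();print(s["position"],s["ft_force"])
cv2.imwrite("pics/s3.png",cv2.resize(S["color"][130:260,200:345,::-1],(640,574),interpolation=cv2.INTER_CUBIC))
E
```

```text
scene knob [0.4604 0.1049 0.2374] unit [-0.056  -0.0444] fa -0.289 sw 0.224 213
scene 48 [0.0231 0.024  0.0255]
top knob [0.4609 0.1051 0.2404] unit [-0.0555 -0.0442] fa -0.282 sw 0.223 234
top 123 [0.0231 0.0233 0.0258]
  return _methods._mean(a, axis=axis, dtype=dtype,
  ret = um.true_divide(
Traceback (most recent call last):
  File "h.py", line 15, in knob
    r=least_squares(lambda c:np.linalg.norm(K-c,axis=1)-.0215,np.median(K,0)-[0,0,.015],loss="soft_l1",f_scale=.002)
ValueError: Initial guess is outside of provided bounds
```

Head face at y ≈ 0.0235 (out: −0.0005; fully in: 0.0235), and the lever is at −0.29. Both cameras agree, and the hand is clear.

```bash
python3 -c "
from plant import robot
print(robot.hand_in())"
```

```text
the job is handed in; nothing more can be done
None
```

The job is handed in: the lever is fully back in reverse (measured about −0.29 rad), the lock plunger is fully in (about 24 mm of travel), and the hand is clear after about 20 s, with wrist force readings up to about 15 N.

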